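Change the dental cast on the inspection stage

TASK

The plaster cast standing on the grey stage has been inspected: first put it into the case tray of the same colour as its base plate. Then stand the other cast, which waits on the white tile, on the stage with its flat heel (the open end of the tooth arch) pushed square up against the steel stop bar, about midway along the bar. Plaster chips, so keep both casts upright and set them down rather than dropping them, and leave the bowl, the jar and the brush where they are.

Things in the scene. Friction and masses are not known exactly. Their poses are not given: they have to be found in the camera images.
- cast_blue: dental cast: cream plaster with an arch of teeth, blue base plate, small blue disc on top; 72 mm long (x), 60 wide (y), plate 12 high, plaster top at 34, teeth to 43; 0.2 kg. Origin: centre of underside, z up. +x end = heel: straight, full width, where the arch is open; front teeth at -x (narrower). Grip across the flat sides (y = +-30 mm, x from -10 to +36). Starts on the stage or the tile
- cast_yellow: dental cast: cream plaster with an arch of teeth, yellow base plate, small yellow disc on top; 72 mm long (x), 60 wide (y), plate 12 high, plaster top at 34, teeth to 43; 0.2 kg. Origin: centre of underside, z up. +x end = heel: straight, full width, where the arch is open; front teeth at -x (narrower). Grip across the flat sides (y = +-30 mm, x from -10 to +36). Starts on the stage or the tile
- blue_heel (a point): middle of the blue cast's heel face, 36 mm along the cast's +x from its origin, 6 mm above its underside
- yellow_heel (a point): middle of the yellow cast's heel face, 36 mm along the cast's +x from its origin, 6 mm above its underside
- stage: grey inspection stage, fixed: flat plate 145 mm (x, -75 to +70 mm) by 140 mm (y), top 12 mm above its origin; on its +x side a steel stop bar 110 mm long (along y), 10 mm thick, rises 18 mm above the plate. Origin on the bench, under the plate's middle. One cast stands on it at the start
- stop_face (a point): middle of the stop bar's contact face, which looks along the stage's -x: 55 mm along the stage's +x from its origin, 20 mm above the bench (8 mm above the plate)
- tile: white ceramic tile, fixed to the bench, 120 mm square, 12 mm high; origin under its centre. The waiting cast stands on it at the start
- tray_blue: blue open case tray, fixed to the bench, 130 mm (x) by 170 mm (y), 30 mm high, walls and floor 4 mm thick. Origin: centre of its underside; empty at the start; the two trays may be either way round
- tray_yellow: yellow open case tray, fixed to the bench, 130 mm (x) by 170 mm (y), 30 mm high, walls and floor 4 mm thick. Origin: centre of its underside; empty at the start; the two trays may be either way round
- bowl: bystander: red mixing bowl, 104 mm across the rim, 55 mm high; origin under its centre
- jar: bystander: amber jar with a white lid, 60 mm across, 70 mm high; origin under its centre
- brush: bystander: brush 160 mm long lying flat on the bench along its own x; origin on the bench under it
Things that resemble listed ones, but are neither listed nor needed, are in the scene too. Leave any red look-alike of the cast_blue alone. There is more than one size of the tray_yellow; the job needs the larger.

How it is judged:
On the way, in this order (a step that is already met when the one before it is completed fails the run):
1. the inspected cast stands, let go, in the tray of its own colour (((x of cast_blue in the frame of tray_blue between -0.05 and 0.05 m and y of cast_blue in the frame of tray_blue between -0.07 and 0.07 m and z of cast_blue in the frame of tray_blue between -0.002 and 0.01 m and angle between cast_blue's own z axis and vertical below 0.08 rad and contact force between cast_blue and the fingers below 0.2 N and distance of cast_blue from where it was at the start of the episode above 0.08 m and linear speed of cast_blue below 0.02 m/s) or (x of cast_yellow in the frame of tray_yellow between -0.05 and 0.05 m and y of cast_yellow in the frame of tray_yellow between -0.07 and 0.07 m and z of cast_yellow in the frame of tray_yellow between -0.002 and 0.01 m and angle between cast_yellow's own z axis and vertical below 0.08 rad and contact force between cast_yellow and the fingers below 0.2 N and distance of cast_yellow from where it was at the start of the episode above 0.08 m and linear speed of cast_yellow below 0.02 m/s))), for 0.2 s.
2. the other cast stands, let go, on the stage with its heel against the stop bar ((((x of cast_blue in the frame of tray_blue between -0.05 and 0.05 m and y of cast_blue in the frame of tray_blue between -0.07 and 0.07 m and z of cast_blue in the frame of tray_blue between -0.002 and 0.01 m and angle between cast_blue's own z axis and vertical below 0.08 rad and contact force between cast_blue and the fingers below 0.2 N and distance of cast_blue from where it was at the start of the episode above 0.08 m and linear speed of cast_blue below 0.02 m/s) and (x of yellow_heel in the frame of stage above 0.05 m and angle between the x axis of cast_yellow and the x axis of stage, either way round below 0.09 rad and y of cast_yellow in the frame of stage between -0.025 and 0.025 m and z of cast_yellow in the frame of stage between 0.009 and 0.016 m and angle between cast_yellow's own z axis and vertical below 0.08 rad and contact force between cast_yellow and the fingers below 0.2 N and distance of cast_yellow from where it was at the start of the episode above 0.08 m and linear speed of cast_yellow below 0.02 m/s)) or ((x of cast_yellow in the frame of tray_yellow between -0.05 and 0.05 m and y of cast_yellow in the frame of tray_yellow between -0.07 and 0.07 m and z of cast_yellow in the frame of tray_yellow between -0.002 and 0.01 m and angle between cast_yellow's own z axis and vertical below 0.08 rad and contact force between cast_yellow and the fingers below 0.2 N and distance of cast_yellow from where it was at the start of the episode above 0.08 m and linear speed of cast_yellow below 0.02 m/s) and (x of blue_heel in the frame of stage above 0.05 m and angle between the x axis of cast_blue and the x axis of stage, either way round below 0.09 rad and y of cast_blue in the frame of stage between -0.025 and 0.025 m and z of cast_blue in the frame of stage between 0.009 and 0.016 m and angle between cast_blue's own z axis and vertical below 0.08 rad and contact force between cast_blue and the fingers below 0.2 N and distance of cast_blue from where it was at the start of the episode above 0.08 m and linear speed of cast_blue below 0.02 m/s)))), for 0.2 s.
At the end, for the whole second after the job is handed in: The cast first on the stage is flat in its colour's tray; the one from the tile stands on the stage, heel within 5 mm of the stop bar, square within 0.09 rad, within 25 mm of the bar's middle. Both upright within 0.08 rad, over 80 mm from their starts, at rest, let go ((((x of cast_blue in the frame of tray_blue between -0.05 and 0.05 m and y of cast_blue in the frame of tray_blue between -0.07 and 0.07 m and z of cast_blue in the frame of tray_blue between -0.002 and 0.01 m and angle between cast_blue's own z axis and vertical below 0.08 rad and contact force between cast_blue and the fingers below 0.2 N and distance of cast_blue from where it was at the start of the episode above 0.08 m and linear speed of cast_blue below 0.02 m/s) and (x of yellow_heel in the frame of stage above 0.05 m and angle between the x axis of cast_yellow and the x axis of stage, either way round below 0.09 rad and y of cast_yellow in the frame of stage between -0.025 and 0.025 m and z of cast_yellow in the frame of stage between 0.009 and 0.016 m and angle between cast_yellow's own z axis and vertical below 0.08 rad and contact force between cast_yellow and the fingers below 0.2 N and distance of cast_yellow from where it was at the start of the episode above 0.08 m and linear speed of cast_yellow below 0.02 m/s)) or ((x of cast_yellow in the frame of tray_yellow between -0.05 and 0.05 m and y of cast_yellow in the frame of tray_yellow between -0.07 and 0.07 m and z of cast_yellow in the frame of tray_yellow between -0.002 and 0.01 m and angle between cast_yellow's own z axis and vertical below 0.08 rad and contact force between cast_yellow and the fingers below 0.2 N and distance of cast_yellow from where it was at the start of the episode above 0.08 m and linear speed of cast_yellow below 0.02 m/s) and (x of blue_heel in the frame of stage above 0.05 m and angle between the x axis of cast_blue and the x axis of stage, either way round below 0.09 rad and y of cast_blue in the frame of stage between -0.025 and 0.025 m and z of cast_blue in the frame of stage between 0.009 and 0.016 m and angle between cast_blue's own z axis and vertical below 0.08 rad and contact force between cast_blue and the fingers below 0.2 N and distance of cast_blue from where it was at the start of the episode above 0.08 m and linear speed of cast_blue below 0.02 m/s)))); the robot touches nothing.
It fails at once if the bowl, jar or brush is moved by more than 30 mm (distance of any of bowl, jar, brush from where it was at the start of the episode above 0.03 m).
It fails at once if a cast is tipped by more than 0.5 rad (angle between any of cast_blue, cast_yellow's own z axis and vertical above 0.5 rad).
It fails at once if a cast is dropped (faster than 0.7 m/s while not held: a fall of about 25 mm) ((linear speed of cast_blue above 0.7 m/s and contact force between cast_blue and the fingers below 0.1 N) or (linear speed of cast_yellow above 0.7 m/s and contact force between cast_yellow and the fingers below 0.1 N)).
It also fails if it takes over 54 s, if anything falls off the work surface, if the arm or the gripper's body presses on something with over 40 N, if the wrist force passes 120 N, or if a joint passes its speed limit or range.

ROBOT

A 7-joint arm with a two-finger parallel gripper is mounted at the origin on the work surface. World frame = base frame: x ahead of the robot, y to its left, z up, the work surface at z = 0. Lengths are in m, angles in rad, forces in N, time in s.
With the tool pointing down it reaches from about 0.35 to 0.9 m from the base axis. Payload 8.1 kg.
Tool frame: the origin (TCP) lies at the very end of the fingers, on their centre line; the grasp point (between the pads) lies 19 mm behind it; z points along the fingers, y is the line along which they close (so a half turn about z gives the same grasp; the last joint's range is limited). The gripper opens to 92 mm and grips with 3 to 60 N. Pads are 19 mm wide; open, the fingers measure 130 mm over their backs; the gripper's body (75 mm by 190 mm) begins 47 mm behind the grasp point.
Start: joints at [1.191, 0.434, 0.025, 1.573, -0.012, 1.134, -0.075], TCP at [0.171, -0.601, 0.227] pointing down, gripper open.
Joint ranges: [-2.62, 2.62], [-0.44, 2.09], [-1.27, 1.32], [0.08, 2.57], [-1.32, 4.46], [0.12, 2], [-2.74, 2.74]. Speed limits (rad/s): [2.22, 2.22, 3.01, 3.01, 3.14, 3.14, 3.14].

INTERFACE

Orientations are given as a rotation vector (axis times angle).
In Python, from cell import observe, get_image, sign_off, find_in, trace, place_of gives the robot as it stands. The module is installed in compiled form; this text tells all that it offers.
- The arm moves only by the shell command python3 -m handwheel 'ROWS' [OPENING] [FORCE]. ROWS is JSON, a list of rows, each a list of 6 numbers: the shift along the tool's x, y, z each as a share of 0.02 m, from -1 to 1, then the turn, a rotation vector about the tool's x, y, z each as a share of 4 degrees, from -1 to 1. A call has 1 to 8 rows; each row shifts and turns the commanded pose from where the row before left it, along the tool's axes as they then stand; what a row does not reach is not made up. A row lasts 1/12 s, in which the tool goes at most 41.7 mm and 7.16 degrees, less where a joint would pass 70% of its speed; a pose out of reach is approached as far as the arm can. A call with a number of a shift or a turn outside -1 to 1 is refused whole. A call with a gripper value outside its range is refused whole. OPENING is the opening, from 0 (shut) to 1 (fully open), set as the call begins (- or left out, the last holds). The fingers move at their own pace and stop on an object; FORCE is the grip in N (left out, the last holds). Time passes only in rows, so rows that do not move let the fingers close. It gives the time, the measured TCP pose, the force, the opening and the grip force at its end, in the units of the state.
- observe(): the state, without advancing time (a new reading comes with each control period).
- get_image(name): name is "side" or "top" or "wrist"; returns a dict with "image" (400x640x3 uint8, red, green, blue), "fx", "fy", "cx", "cy" (pixels), "k1" (the pictures are not rectified: a ray, as slopes to the right and down, at radius r is drawn at 1 + k1 r^2 times it, then the intrinsics apply), "position" and "orientation" of the camera in the world. Camera axes: x right, y down, z forward; pixel columns grow to the right and rows downward; lengths in m; the calibration is good to about 2 mm. A picture is of the moment at which its call begins. There is no depth.
- sign_off(): hands the job in; it is judged then, once.
Trained networks look in the newest picture that a camera, given by its name, has taken for a name from the list of things; names that differ only in an ending like _2 or _b are one class to them, and where a whole thing is asked for, a point or a joint stands for the part that bears it (a point fixed in the world has none). Each returns a list of dicts, best first, with "score" (0 to 1); they miss things now and then, are a little off and sometimes report something else, mostly with a low value. They report only what shows in the picture. A call takes as long as a camera call. They do not tell look-alikes from the thing itself.
- find_in(label, camera): "rect" ([centre column, centre row, width, height] as shares, 0 to 1, of the picture: columns of its width, rows of its height, round what is visible of it).
- trace(label, camera): "region" (400x640 bool, what is visible of it) and "rect" ([centre column, centre row, width, height] as shares, 0 to 1, of the picture: columns of its width, rows of its height, round what is visible of it).
- place_of(label, camera): "point" ([column, row] as shares, 0 to 1, of the picture: columns of its width, rows of its height: a listed point, or the origin of a listed thing).
The state is a dict: "clock": time; "joints": joint angles; "dq": joint speeds; "joint_efforts": joint torques, N m; "position": TCP position; "ee_rot": TCP orientation; "force": force on the tool from outside, world axes, zero at the start; "ft_torque": the same for the moment, N m; "width": opening from 0.0 (shut) to 1.0 (fully open); "gripper_force": force on a finger pad.
Only numpy, scipy, OpenCV 4.12 (cv2) and the standard library are available. Lean on these libraries where they do the work, as an engineer would, in place of code of your own. Each camera call takes 0.05 s, during which the arm holds its last target. There are 200 camera calls.

## Working session

There is one attempt and no reset: what is moved stays moved. The work goes in short steps, Python scripts to look and compute and a shell command to move; the robot and the scene stay as the last step left them, time stands still between calls to the robot, and variables do not carry over. Pictures are saved under pics/ and viewed, at most 10 in all, crops included, and the job is handed in when it is done.

```bash
mkdir -p pics; cat > h.py <<'E'
import numpy as np, cv2
from cell import *
from scipy.spatial.transform import Rotation as R
def rot(o):
    o=np.array(o,float)
    return o if o.shape==(3,3) else (R.from_rotvec(o).as_matrix() if o.size==3 else R.from_quat(o).as_matrix())
def ray(c,px):
    u=np.array([(px[0]-c['cx'])/c['fx'],(px[1]-c['cy'])/c['fy']]);s=u.copy()
    for _ in range(30): s=u/(1+c['k1']*(s@s))
    d=rot(c['orientation'])@np.array([s[0],s[1],1]); return np.array(c['position'],float),d/np.linalg.norm(d)
def atz(c,px,z):
    p,d=ray(c,px); return p+d*(z-p[2])/d[2]
def tri(rs):
    A=np.zeros((3,3));b=np.zeros(3)
    for p,d in rs:
        M=np.eye(3)-np.outer(d,d);A+=M;b+=M@p
    x=np.linalg.solve(A,b); return x,[round(float(np.linalg.norm((np.eye(3)-np.outer(d,d))@(x-p)))*1000,1) for p,d in rs]
def save(c,n): cv2.imwrite('pics/'+n,c['image'][:,:,::-1])
E
cat > a.py <<'E'
from h import *
np.set_printoptions(precision=3,suppress=True)
s=observe(); print({k:np.round(v,3) for k,v in s.items()})
cs={}
for n in('side','top'):
    c=cs[n]=get_image(n); save(c,n+'0.png'); print(n,c['fx'],c['cx'],c['cy'],c['k1'],np.round(c['position'],3),np.round(c['orientation'],3))
W=np.array([640,400])
for l in 'cast_blue cast_yellow blue_heel yellow_heel stage stop_face tile tray_blue tray_yellow bowl jar brush'.split():
    for n in cs:
        print(l,n,[(round(r['score'],2),(np.array(r['point'])*W).round(1).tolist(), atz(cs[n],np.array(r['point'])*W,0.012 if 'cast' in l else .018 if 'heel' in l else .02 if 'face' in l else 0).round(3).tolist()[:2]) for r in place_of(l,n)])
E
python3 a.py
```

```text
{'clock': np.float64(0.0), 'joints': array([ 1.191,  0.435,  0.025,  1.574, -0.012,  1.134, -0.075]), 'dq': array([-0.002,  0.001, -0.001, -0.001,  0.   ,  0.001, -0.001]), 'joint_efforts': array([ -0.   , -66.785,   0.985, -31.445,  -0.061,   0.043,   0.   ]), 'position': array([ 0.171, -0.601,  0.226]), 'ee_rot': array([-3.11 , -0.433,  0.001]), 'force': array([ 0.125, -0.629, -0.142]), 'ft_torque': array([-0.   , -0.022,  0.009]), 'gripper_force': np.float64(0.0), 'width': np.float64(1.0)}
side 492.30292857600267 317.3205348121805 193.8001914634003 -0.1061231849659237 [0.354 0.869 0.982] [-0.366  2.812 -1.157]
top 424.0772627253447 315.08569703905283 200.05741316068455 -0.08404456836627563 [0.408 0.008 0.956] [-2.137  2.151 -0.14 ]
cast_blue side [(0.74, [354.4, 133.5], [0.528, -0.351]), (0.71, [240.6, 246.4], [0.714, 0.169]), (0.56, [298.2, 238.0], [0.583, 0.105])]
cast_blue top [(0.69, [251.2, 121.5], [0.726, 0.164]), (0.56, [277.3, 180.0], [0.588, 0.102])]
cast_yellow side [(0.58, [328.3, 190.1], [0.549, -0.083])]
cast_yellow top [(0.56, [364.8, 199.0], [0.543, -0.095])]
blue_h
[... 889 characters left out ...]
_yellow side [(0.93, [412.7, 151.8], [0.339, -0.327]), (0.74, [357.3, 132.3], [0.523, -0.375])]
tray_yellow top [(0.94, [482.9, 205.0], [0.529, -0.368]), (0.86, [468.9, 290.8], [0.336, -0.326])]
bowl side [(0.6, [216.3, 302.1], [0.715, 0.33]), (0.6, [337.4, 330.3], [0.429, 0.327]), (0.44, [355.2, 135.5], [0.526, -0.357])]
bowl top [(0.83, [184.4, 124.1], [0.727, 0.326])]
jar side [(0.79, [289.3, 138.2], [0.724, -0.287]), (0.39, [315.5, 186.5], [0.59, -0.099])]
jar top [(0.72, [442.6, 126.1], [0.716, -0.284])]
brush side [(0.97, [250.8, 188.3], [0.764, -0.044]), (0.65, [212.6, 303.1], [0.723, 0.335]), (0.34, [315.6, 186.9], [0.589, -0.098])]
brush top [(0.96, [344.1, 103.9], [0.771, -0.053])]
```

View pics/top0.png

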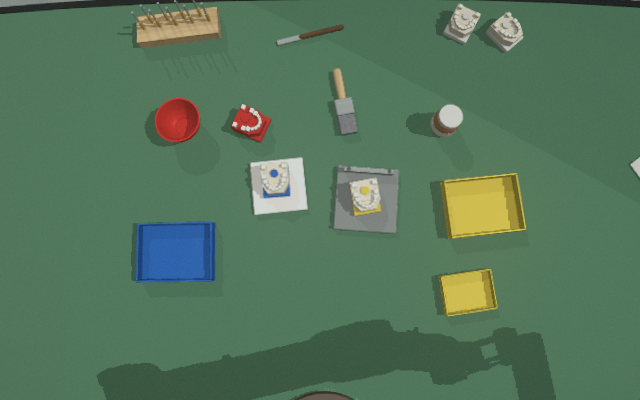

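View pics/side0.png

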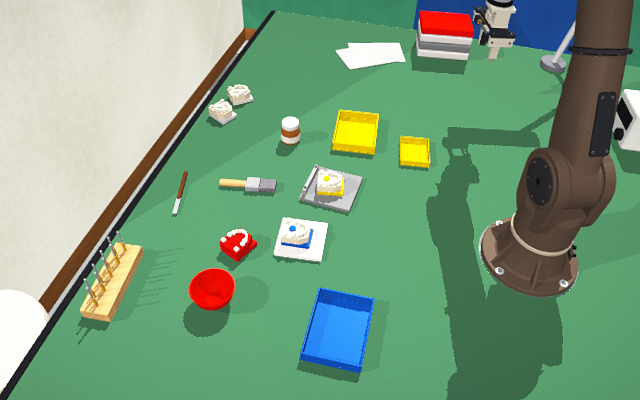

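The top view shows the yellow cast on the grey stage at (365,197) and the blue cast on the white tile at (275,180). Things that could be mistaken for them:
- **Casts:** the red look-alike is at (250,121), and white casts are at (462,22) and (507,31).
- **Yellow trays:** the large one is at (483,206), which I want. The small one is at (468,292).
- **Blue tray:** it's at (176,252), and I don't need it.

So I'll move the yellow cast to the large yellow tray, then the blue cast to the stage. Next I'll bring the wrist camera over the casts.

```bash
python3 -m handwheel '[[1,-0.8,-0.2,0,0,0],[1,-0.8,-0.2,0,0,0],[1,-0.8,-0.2,0,0,0],[1,-0.8,-0.2,0,0,0],[1,-0.8,-0.2,0,0,0],[1,-0.8,-0.2,0,0,0],[1,-0.8,-0.2,0,0,0],[1,-0.8,-0.2,0,0,0]]' 1 20
python3 -m handwheel '[[1,-0.8,-0.2,0,0,0],[1,-0.8,-0.2,0,0,0],[1,-0.8,-0.2,0,0,0],[1,-0.8,-0.2,0,0,0],[1,-0.8,-0.2,0,0,0],[1,-0.8,-0.2,0,0,0],[1,-0.8,-0.2,0,0,0],[1,-0.8,-0.2,0,0,0]]'
python3 -m handwheel '[[1,-0.8,0,0,0,0],[1,-0.8,0,0,0,0],[1,-0.8,0,0,0,0],[1,-0.8,0,0,0,0],[0,0,0,0,0,0],[0,0,0,0,0,0]]'
cat > b.py <<'E'
from h import *
import sys
c=get_image('wrist'); save(c,sys.argv[1]); W=np.array([640,400])
print(c['fx'],np.round(c['position'],3),rot(c['orientation']).round(2).tolist())
for l,z in [('cast_yellow',.012),('yellow_heel',.018),('stop_face',.02),('stage',0),('cast_blue',.012),('blue_heel',.018),('tray_yellow',0)]:
    print(l,[(round(r['score'],2),(np.array(r['point'])*W).round(1).tolist(), atz(c,np.array(r['point'])*W,z).round(4).tolist()[:2]) for r in place_of(l,'wrist')])
E
python3 b.py w1.png
```

```text
clock: 1.97
position: [0.2903, -0.4333, 0.2591]
ee_rot: [3.111, 0.433, 0.0]
force: [0.5, -0.4, 0.1]
width: 1.002
gripper_force: 0.0
clock: 2.63
position: [0.4092, -0.2665, 0.2911]
ee_rot: [3.111, 0.433, 0.0]
force: [0.9, -0.1, -0.3]
width: 1.001
gripper_force: 0.0
clock: 3.13
position: [0.4688, -0.1828, 0.2907]
ee_rot: [-3.111, -0.438, -0.0]
force: [-0.1, 0.3, -0.3]
width: 1.0
gripper_force: 0.0
337.9519379363721 [ 0.541 -0.162  0.449] [[0.28, -0.92, -0.27], [-0.96, -0.27, -0.08], [0.0, 0.28, -0.96]]
cast_yellow [(0.84, [273.2, 88.9], [0.543, -0.0979]), (0.57, [463.7, 160.4], [0.5264, -0.3601]), (0.41, [289.6, 38.3], [0.6055, -0.1023])]
yellow_heel [(0.59, [271.6, 55.3], [0.5803, -0.0873])]
stop_face [(0.62, [286.4, 38.5], [0.6031, -0.0999])]
stage []
cast_blue [(0.59, [121.7, 9.8], [0.5857, 0.1048])]
blue_heel []
tray_yellow [(0.92, [385.2, 274.3], [0.3351, -0.3183]), (0.89, [462.0, 158.0], [0.5284, -0.362])]
```

```bash
python3 -c "
import cv2
w=cv2.imread('pics/w1.png');t=cv2.imread('pics/top0.png')
a=cv2.resize(w[0:200,220:560],(800,470),interpolation=cv2.INTER_CUBIC)
cv2.imwrite('pics/c1.png',a)"
```

```text
(no output)
```

View pics/c1.png

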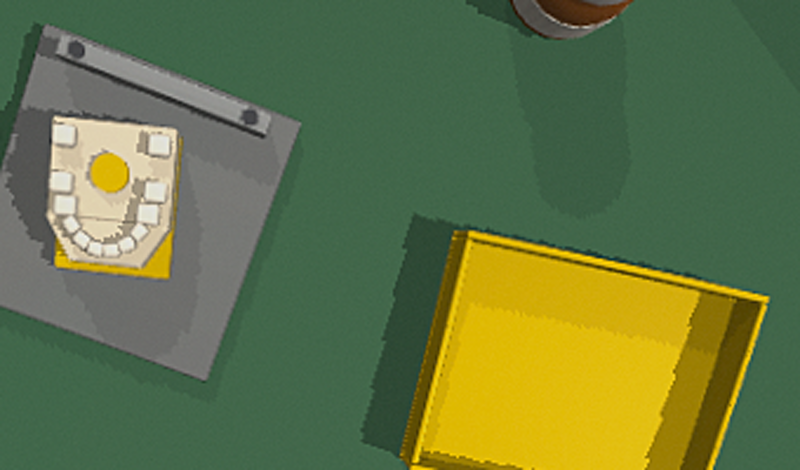

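The crop shows the yellow cast with its yellow disc at crop (109,172) and its heel up, roughly lined up with the tool x axis. The bar runs from (58,45) to (265,130), and the large yellow tray is at the lower right. Now I'll measure positions and yaw, and check heights from two views.

```bash
cat > d.py <<'E'
from h import *
W=np.array([640,400]); w=get_image('wrist'); t=get_image('top'); s=get_image('side')
cs=dict(wrist=w,top=t,side=s)
q=lambda x,y:(220+x/2.353,y/2.35)
for n,p,z in [('plateA',(42,25),.012),('plateB',(300,124),.012),('plateC',(207,380),.012),('barfaceL',(60,58),.03),('barfaceR',(263,137),.03),
  ('heelL',(53,117),.046),('heelR',(177,130),.046),('plL',(55,268),.024),('plR',(169,278),.024),('trayTL',(460,233),.03),('trayTR',(768,298),.03)]:
    print(n,atz(w,q(*p),z).round(4)[:2])
def disc(c,lo,hi,ctr,rad,big=False):
    h=cv2.cvtColor(c['image'],cv2.COLOR_RGB2HSV);m=cv2.inRange(h,lo,hi)
    n,_,st,ce=cv2.connectedComponentsWithStats(m)
    return [(ce[i].round(1).tolist(),int(st[i,4])) for i in range(1,n) if st[i,4]>8 and np.hypot(*(ce[i]-ctr))<rad]
Y=((20,150,120),(35,255,255));B=((105,150,80),(125,255,255))
for n,cy,cb in [('wrist',(266,75),(121,10)),('top',(365,195),(275,180)),('side',(329,184),(297,233))]:
    print(n,'Y',disc(cs[n],*Y,cy,30),'B',disc(cs[n],*B,cb,30))
for l,g in dict(cast_yellow=(.543,-.097),yellow_heel=(.585,-.088),stop_face=(.6,-.11),cast_blue=(.586,.104),blue_heel=(.62,.106),tray_yellow=(.527,-.364)).items():
    rs=[];ns=[]
    for n in cs:
        for r in place_of(l,n):
            p=np.array(r['point'])*W; a=atz(cs[n],p,.012)[:2]
            if np.hypot(*(a-g))<.022: rs.append(ray(cs[n],p));ns.append((n,a.round(3).tolist())); break
    print(l,ns,*([np.round(v,4) for v in tri(rs)] if len(rs)>1 else []))
E
python3 d.py
```

```text
plateA [ 0.6189 -0.0376]
plateB [ 0.6079 -0.1767]
plateC [ 0.4662 -0.1658]
barfaceL [ 0.6032 -0.0548]
barfaceR [ 0.5942 -0.1603]
heelL [ 0.5742 -0.0618]
heelR [ 0.5841 -0.1203]
plL [ 0.5038 -0.0738]
plR [ 0.5147 -0.1325]
trayTL [ 0.578  -0.2698]
trayTR [ 0.5957 -0.442 ]
wrist Y [([264.3, 72.0], 213)] B [([126.3, 29.9], 484)]
top Y [([355.9, 211.0], 14), ([373.5, 210.8], 14)] B [([273.6, 172.8], 33), ([277.1, 193.8], 58)]
side Y [([326.2, 177.9], 23), ([333.5, 191.3], 113)] B [([292.0, 228.0], 26), ([300.9, 242.5], 104)]
cast_yellow [('wrist', [0.545, -0.095]), ('top', [0.538, -0.095]), ('side', [0.55, -0.09])] [ 0.5446 -0.0945  0.0071] [0.2 6.  6. ]
yellow_heel [('wrist', [0.58, -0.087]), ('top', [0.584, -0.086]), ('side', [0.579, -0.087])] [ 0.5812 -0.0869  0.0119] [0.9 2.7 1.9]
stop_face [('wrist', [0.604, -0.105]), ('top', [0.608, -0.103]), ('side', [0.602, -0.12])] [ 0.6015 -0.1043  0.0268] [2.3 4.7 3.8]
cast_blue [('wrist', [0.585, 0.106]), ('top', [0.586, 0.102]), ('side', [0.588, 0.098])] [0.5853 0.1023 0.0175] [1.3 0.5 1.7]
blue_heel [('top', [0.614, 0.102]), ('side', [0.622, 0.104])] [0.6185 0.1022 0.0094] [3.9 3.9]
tray_yellow [('wrist', [0.524, -0.36]), ('side', [0.527, -0.342])] [ 0.5266 -0.3677 -0.0071] [3.7 3.7]
```

Cross-checks agree with the given sizes:
- **Yellow cast:** heel width is 59 mm and length 71 mm. Centre is (0.544,-0.097), yaw 9.8°.
- **Stage:** width is 139.5 mm, yaw about -4.6°. Bar mid is (0.599,-0.108).
- **Tray:** centre is about (0.523,-0.363), yaw about 6°.

Now I'll move above the yellow cast and check.

```bash
python3 -m handwheel '[[0,0,0,0,0,0.78],[0,0,0,0,0,0.78],[0.94,-0.72,1,0,0,0],[0.94,-0.72,1,0,0,0],[0.94,-0.72,1,0,0,0],[0.94,-0.72,1,0,0,0],[0.94,-0.72,1,0,0,0],[0,0,1,0,0,0]]' 1 20
python3 -m handwheel '[[0,0,0,0,0,0],[0,0,0,0,0,0]]'
python3 b.py w2.png
cat > e.py <<'E'
from h import *
w=get_image('wrist');s=get_image('side');t=get_image('top')
h=cv2.cvtColor(w['image'],cv2.COLOR_RGB2HSV);m=cv2.inRange(h,(20,150,120),(35,255,255))
n,_,st,ce=cv2.connectedComponentsWithStats(m); print([(ce[i].round(1).tolist(),int(st[i,4])) for i in range(1,n) if st[i,4]>40])
E
python3 e.py; python3 -c "
import cv2;w=cv2.imread('pics/w2.png');print(w.shape)"
```

```text
clock: 5.25
position: [0.5518, -0.0925, 0.1699]
ee_rot: [-3.127, -0.271, -0.004]
force: [0.6, 0.8, 0.3]
width: 0.997
gripper_force: 0.0
clock: 5.42
position: [0.5479, -0.0977, 0.17]
ee_rot: [-3.13, -0.264, 0.004]
force: [-0.4, -1.1, 0.7]
width: 1.001
gripper_force: 0.0
337.9519379363721 [ 0.622 -0.085  0.328] [[0.17, -0.95, -0.28], [-0.99, -0.16, -0.05], [0.0, 0.28, -0.96]]
cast_yellow [(0.74, [318.9, 188.6], [0.5443, -0.0949])]
yellow_heel [(0.74, [317.8, 153.8], [0.5781, -0.0883])]
stop_face [(0.81, [338.0, 133.8], [0.5993, -0.1032])]
stage []
cast_blue [(0.84, [116.2, 113.5], [0.5841, 0.1043])]
blue_heel [(0.57, [113.1, 75.6], [0.6181, 0.1046])]
tray_yellow [(0.96, [560.0, 242.4], [0.5265, -0.3653])]
[([316.6, 152.5], 122), ([316.6, 185.0], 348), ([563.8, 217.1], 7258), ([345.2, 222.5], 71), ([289.4, 223.2], 56), ([514.2, 292.6], 104)]
(400, 640, 3)
```

View pics/w2.png

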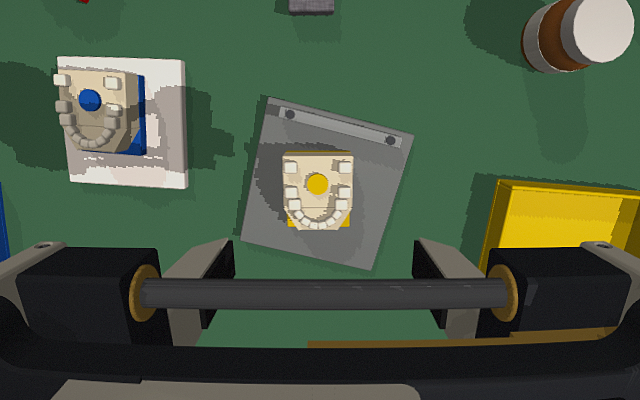

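The yellow cast sits at (318,190), midway between the fingers at x≈228 and 430 and square to the tool. The bar and its two dots are at (290,115) and (390,140). The blue cast is at (98,105), also heel-up.

```bash
cat > f.py <<'E'
from h import *
w=get_image('wrist')
R1=rot(w['orientation']); 
M=np.array([[0.28,-0.92,-0.27],[-0.96,-0.27,-0.08],[0,0.28,-0.96]])
# rebuild the camera pose of w1 from hand-eye: same tool-camera offset, tool yaw 16.0 deg at measured TCP
s=observe(); T=R.from_rotvec(s['ee_rot']).as_matrix(); off=T.T@(np.array(w['position'])-s['position']); Rc=T.T@R1
T1=R.from_rotvec([-3.111,-0.438,0]).as_matrix(); c1=dict(w); c1['position']=T1@off+[0.4688,-0.1828,0.2907]; c1['orientation']=T1@Rc
print('c1',c1['position'].round(3),'off',off.round(4))
t=get_image('top');sd=get_image('side')
print('Y disc',tri([ray(c1,(264.3,72)),ray(w,(316.6,185)),ray(sd,(326.2,177.9))]))
print('B disc',tri([ray(w,(90,100)),ray(t,(273.6,172.8)),ray(sd,(292,228))]))
for n,p,z in [('heelL',(283.5,151.5),.046),('heelR',(353,151.5),.046),('frontL',(288.5,226),.024),('frontR',(349.5,226.5),.024),('bar',(290,119),.03),('bar',(385,146),.03),
 ('BheelR',(143,76),.024),('BfrontR',(146,154),.024),('BtopL',(55,68),.046),('BtopR',(137,73),.046),('tileTL',(58,56),.012),('tileTR',(184,61),.012),('tileBR',(187,188),.012)]:
    print(n,atz(w,p,z).round(4)[:2])
E
python3 f.py
```

```text
c1 [ 0.541 -0.162  0.449] off [ 0.075   0.0004 -0.1586]
Y disc (array([ 0.55782393, -0.09036979,  0.0504361 ]), [0.7, 0.9, 0.3])
B disc (array([0.59732414, 0.10667025, 0.04823712]), [0.3, 0.6, 0.3])
heelL [ 0.5803 -0.0593]
heelR [ 0.5901 -0.1168]
frontL [ 0.507  -0.0718]
frontR [ 0.5163 -0.1297]
bar [ 0.6068 -0.0594]
bar [ 0.5979 -0.1455]
BheelR [0.6229 0.0742]
BfrontR [0.5543 0.0684]
BtopL [0.6195 0.1402]
BtopR [0.6246 0.0679]
tileTL [0.6302 0.1642]
tileTR [0.6412 0.0435]
tileBR [0.5245 0.0324]
```

Disc heights of 50 mm and 48 mm confirm that both casts stand on 12 mm supports. I'll correct sideways by about 3.5 mm and descend.

```bash
python3 -m handwheel '[[0.1,-0.17,1,0,0,0],[0,0,1,0,0,0],[0,0,1,0,0,0],[0,0,1,0,0,0],[0,0,1,0,0,0],[0,0,1,0,0,0],[0,0,1,0,0,0],[0,0,0.6,0,0,0]]' 1 20
python3 -m handwheel '[[0,0,0,0,0,0],[0,0,0,0,0,0]]'
python3 -m handwheel '[[0,0,0,0,0,0],[0,0,0,0,0,0],[0,0,0,0,0,0],[0,0,0,0,0,0]]' 0 25
```

```text
clock: 6.78
position: [0.5493, -0.0937, 0.0168]
ee_rot: [-3.13, -0.263, 0.003]
force: [-0.5, -0.1, 0.2]
width: 1.004
gripper_force: 0.0
clock: 6.95
position: [0.55, -0.0936, 0.0186]
ee_rot: [-3.13, -0.264, 0.002]
force: [0.6, 0.6, 0.0]
width: 0.996
gripper_force: 0.0
clock: 7.28
position: [0.5508, -0.0938, 0.0196]
ee_rot: [3.13, 0.263, 0.002]
force: [0.1, 0.7, 0.3]
width: 0.761
gripper_force: 0.0
```

```bash
python3 -m handwheel '[[0,0,0,0,0,0],[0,0,0,0,0,0],[0,0,0,0,0,0],[0,0,0,0,0,0]]' 0 25; python3 -m handwheel '[[0,0,0,0,0,0],[0,0,0,0,0,0]]' 0 25
```

```text
clock: 7.62
position: [0.5505, -0.0936, 0.0192]
ee_rot: [-3.131, -0.263, -0.001]
force: [-1.3, 0.8, 6.2]
width: 0.653
gripper_force: 25.0
clock: 7.78
position: [0.5505, -0.0936, 0.0192]
ee_rot: [3.131, 0.263, 0.001]
force: [-1.3, 1.9, 6.8]
width: 0.647
gripper_force: 25.0
```

Grip holds at 60 mm opening. I'll lift, turn 4° to match the tray, and carry it over.

```bash
python3 -m handwheel '[[0,0,-0.5,0,0,0],[0,0,-1,0,0,0],[0,0,-1,0,0,0.5],[0,0,-1,0,0,0.5],[0,0,-0.5,0,0,0],[-0.17,0.5,0,0,0,0],[-0.17,0.94,0,0,0,0],[-0.17,0.94,0,0,0,0]]'
python3 -m handwheel '[[-0.17,0.94,0,0,0,0],[-0.17,0.94,0,0,0,0],[-0.17,0.94,0,0,0,0],[-0.17,0.94,0,0,0,0],[-0.17,0.94,0,0,0,0],[-0.17,0.94,0,0,0,0],[-0.17,0.94,0,0,0,0],[-0.17,0.94,0,0,0,0]]'
python3 -m handwheel '[[-0.17,0.94,0,0,0,0],[-0.17,0.94,0,0,0,0],[-0.17,0.94,0,0,0,0],[-0.17,0.5,0,0,0,0],[0,0,0,0,0,0],[0,0,0,0,0,0]]'
python3 b.py w3.png
```

```text
clock: 8.45
position: [0.5438, -0.1428, 0.098]
ee_rot: [3.138, 0.158, -0.002]
force: [-0.3, -0.6, -3.3]
width: 0.649
gripper_force: 25.0
clock: 9.12
position: [0.5306, -0.2962, 0.0972]
ee_rot: [-3.137, -0.155, 0.004]
force: [0.2, -0.6, -2.5]
width: 0.648
gripper_force: 25.0
clock: 9.62
position: [0.5242, -0.362, 0.0977]
ee_rot: [-3.137, -0.152, 0.002]
force: [1.7, 0.1, -1.6]
width: 0.651
gripper_force: 25.0
337.9519379363721 [ 0.599 -0.355  0.256] [[0.1, -0.96, -0.28], [-1.0, -0.09, -0.03], [-0.0, 0.28, -0.96]]
cast_yellow [(0.89, [323.5, 261.7], [0.4798, -0.3673])]
yellow_heel [(0.73, [323.7, 199.1], [0.5328, -0.3622])]
stop_face []
stage [(0.96, [2.6, 145.6], [0.5474, -0.0975]), (0.73, [323.1, 198.8], [0.528, -0.3622]), (0.44, [321.6, 204.0], [0.5236, -0.3615])]
cast_blue []
blue_heel []
tray_yellow [(0.81, [324.0, 200.7], [0.5265, -0.363]), (0.58, [324.3, 261.6], [0.474, -0.3686])]
```

View pics/w3.png

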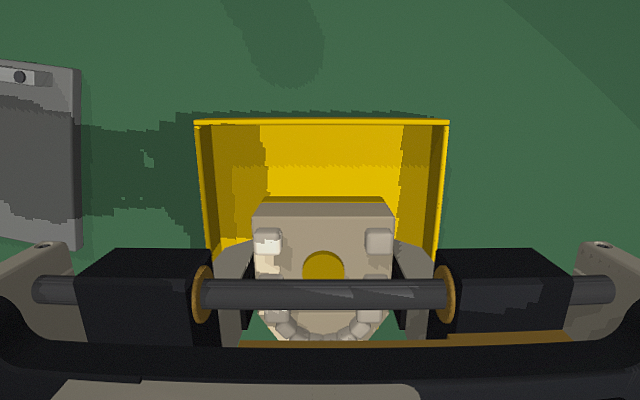

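The held cast is upright and centred over the tray: tray rims are at columns 194 and 450, the cast centre at 323. I'll lower it.

```bash
python3 -m handwheel '[[0.3,0,0.8,0,0,0],[0,0,1,0,0,0],[0,0,1,0,0,0],[0,0,0.8,0,0,0],[0,0,0.3,0,0,0],[0,0,0.2,0,0,0],[0,0,0.1,0,0,0],[0,0,0,0,0,0]]'
python3 -m handwheel '[[0,0,0.05,0,0,0],[0,0,0.05,0,0,0],[0,0,0,0,0,0]]'
```

```text
clock: 10.68
position: [0.5317, -0.3613, 0.0148]
ee_rot: [3.138, 0.154, 0.001]
force: [-1.0, -0.4, -1.1]
width: 0.649
gripper_force: 25.0
clock: 10.93
position: [0.5316, -0.3615, 0.0133]
ee_rot: [3.137, 0.154, 0.001]
force: [-0.6, 0.2, -2.2]
width: 0.655
gripper_force: 25.0
```

```bash
python3 -m handwheel '[[0,0,0.05,0,0,0],[0,0,0.05,0,0,0],[0,0,0,0,0,0]]'
```

```text
clock: 11.18
position: [0.5315, -0.3615, 0.0112]
ee_rot: [3.137, 0.154, 0.001]
force: [-1.3, 0.5, 2.2]
width: 0.65
gripper_force: 25.0
```

Contact: the force rose from -2 to +2 N. I'll release gently and lift straight up.

```bash
python3 -m handwheel '[[0,0,0,0,0,0],[0,0,0,0,0,0],[0,0,0,0,0,0],[0,0,0,0,0,0],[0,0,0,0,0,0]]' 0.85
python3 -m handwheel '[[0,0,-0.5,0,0,0],[0,0,-1,0,0,0],[0,0,-1,0,0,0],[0,0,-1,0,0,0],[0,0,-1,0,0,0],[0,0,-1,0,0,0],[0,0,-1,0,0,0],[0,0,-1,0,0,0]]'
python3 b.py w4.png
```

```text
clock: 11.6
position: [0.5313, -0.3613, 0.0107]
ee_rot: [3.138, 0.154, 0.0]
force: [-0.1, 0.3, 0.5]
width: 0.846
gripper_force: 0.0
clock: 12.27
position: [0.5312, -0.3612, 0.1627]
ee_rot: [3.138, 0.154, 0.001]
force: [0.4, 0.1, -0.2]
width: 0.852
gripper_force: 0.0
337.9519379363721 [ 0.606 -0.354  0.321] [[0.1, -0.96, -0.28], [-1.0, -0.1, -0.03], [0.0, 0.28, -0.96]]
cast_yellow [(0.67, [323.7, 193.1], [0.5262, -0.3631]), (0.3, [323.6, 154.5], [0.5626, -0.3593])]
yellow_heel [(0.9, [322.1, 155.7], [0.5622, -0.358])]
stop_face [(0.55, [46.3, 87.9], [0.6013, -0.1049])]
stage [(0.86, [56.7, 143.4], [0.5481, -0.0949])]
cast_blue []
blue_heel []
tray_yellow [(0.71, [269.6, 349.3], [0.3322, -0.32])]
```

The yellow cast now stands in the large tray at (0.526,-0.363), as expected. Next I'll go above the blue cast.

```bash
python3 -m handwheel '[[0.21,-0.5,0,0,0,0],[0.21,-1,0,0,0,0],[0.21,-1,0,0,0,0],[0.21,-1,0,0,0,0],[0.21,-1,0,0,0,0],[0.21,-1,0,0,0,0],[0.21,-1,0,0,0,0],[0.21,-1,0,0,0,0]]' 1
python3 -m handwheel '[[0.21,-1,0,0,0,0],[0.21,-1,0,0,0,0],[0.21,-1,0,0,0,0],[0.21,-1,0,0,0,0],[0.21,-1,0,0,0,0],[0.21,-1,0,0,0,0],[0.21,-1,0,0,0,0],[0.21,-1,0,0,0,0]]'
python3 -m handwheel '[[0.21,-1,0,0,0,0],[0.21,-1,0,0,0,0],[0.21,-1,0,0,0,0],[0.21,-1,0,0,0,0],[0.21,-1,0,0,0,0],[0.21,-1,0,0,0,0],[0.21,-1,0,0,0,0],[0,-0.4,0,0,0,0]]'
python3 -m handwheel '[[0,0,0,0,0,0],[0,0,0,0,0,0]]'
python3 b.py w5.png; python3 -c "
import cv2
w=cv2.imread('pics/w5.png')
cv2.imwrite('pics/c5.png',cv2.resize(w[90:250,220:420],(750,600),interpolation=cv2.INTER_CUBIC))"
```

```text
clock: 13.33
position: [0.5499, -0.2066, 0.1602]
ee_rot: [-3.137, -0.155, 0.001]
force: [0.2, 0.4, 0.7]
width: 1.002
gripper_force: 0.0
clock: 14.0
position: [0.5674, -0.0442, 0.1603]
ee_rot: [-3.137, -0.155, 0.001]
force: [0.4, 0.9, -0.2]
width: 1.0
gripper_force: 0.0
clock: 14.67
position: [0.582, 0.1085, 0.1604]
ee_rot: [-3.135, -0.16, 0.001]
force: [-0.4, 1.0, 0.3]
width: 1.002
gripper_force: 0.0
clock: 14.83
position: [0.5821, 0.1038, 0.1604]
ee_rot: [3.137, 0.155, -0.001]
force: [0.2, 0.4, 1.0]
width: 0.997
gripper_force: 0.0
337.9519379363721 [0.657 0.111 0.319] [[0.1, -0.96, -0.28], [-0.99, -0.1, -0.03], [0.0, 0.28, -0.96]]
cast_yellow []
yellow_heel []
stop_face [(0.65, [544.5, 189.0], [0.6046, -0.1047])]
stage [(0.67, [511.5, 239.1], [0.5449, -0.0983])]
cast_blue [(0.85, [268.5, 25.8], [0.7171, 0.1624]), (0.76, [322.7, 185.3], [0.5849, 0.1035])]
blue_heel [(0.75, [323.1, 149.0], [0.6192, 0.1067])]
tray_yellow [(0.4, [322.3, 149.9], [0.6161, 0.107])]
```

View pics/c5.png

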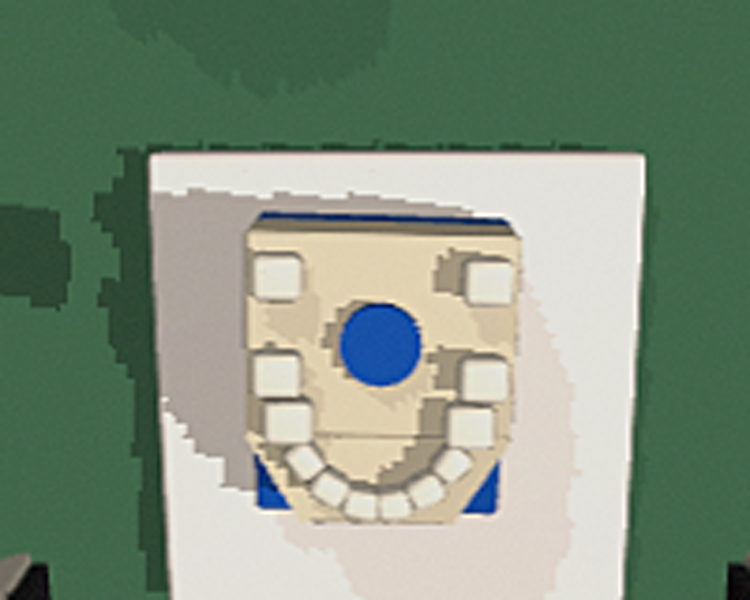

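The blue cast is in the crop with its heel edge from (260,214) to (508,220) and front corners at (258,511) and (497,515). That's about 1.3° clockwise from the tool and nearly centred.

```bash
cat > g.py <<'E'
from h import *
w=get_image('wrist'); s=observe(); T=R.from_rotvec(s['ee_rot']).as_matrix()
P=[atz(w,(220+x/3.75,90+y/3.75),.024) for x,y in [(260,214),(508,220),(258,511),(497,515)]]
h=(P[0]+P[1])/2;f=(P[2]+P[3])/2;d=h-f
print(np.round(P,4)[:,:2].tolist(),'len',np.linalg.norm(d),'w',np.linalg.norm(P[0]-P[1]),np.linalg.norm(P[2]-P[3]),'yaw',np.degrees(np.arctan2(d[1],d[0])))
c=(h+f)/2; print('centre',c.round(4)); d/=np.linalg.norm(d); print('grasp shift in tool',(T.T@(c+.005*d-s['position'])).round(4))
E
python3 g.py
```

```text
[[0.6195, 0.1356], [0.6237, 0.0782], [0.5463, 0.1309], [0.5511, 0.0718]] len 0.07308526814203468 w 0.05762783603819134 0.05927037043309409 yaw 4.34050794034014
centre [0.5852 0.1041 0.024 ]
grasp shift in tool [ 0.0075 -0.0003  0.1368]
```

```bash
python3 -m handwheel '[[0.38,-0.02,1,0,0,0.3],[0,0,1,0,0,0],[0,0,1,0,0,0],[0,0,1,0,0,0],[0,0,1,0,0,0],[0,0,1,0,0,0],[0,0,0.8,0,0,0],[0,0,0.3,0,0,0]]' 1 25
python3 -m handwheel '[[0,0,0,0,0,0],[0,0,0,0,0,0]]'
python3 -m handwheel '[[0,0,0,0,0,0],[0,0,0,0,0,0],[0,0,0,0,0,0],[0,0,0,0,0,0],[0,0,0,0,0,0],[0,0,0,0,0,0],[0,0,0,0,0,0],[0,0,0,0,0,0]]' 0 25
python3 -m handwheel '[[0,0,0,0,0,0],[0,0,0,0,0,0]]'
```

```text
clock: 15.95
position: [0.5888, 0.1046, 0.0164]
ee_rot: [3.139, 0.121, -0.005]
force: [0.1, 0.6, -0.3]
width: 1.0
gripper_force: 0.0
clock: 16.12
position: [0.5904, 0.1052, 0.0191]
ee_rot: [-3.139, -0.121, -0.0]
force: [0.2, -0.8, -0.6]
width: 1.002
gripper_force: 0.0
clock: 16.78
position: [0.5903, 0.1053, 0.0191]
ee_rot: [-3.139, -0.121, -0.001]
force: [-0.5, -0.3, 5.6]
width: 0.653
gripper_force: 25.0
clock: 16.95
position: [0.5903, 0.1053, 0.0191]
ee_rot: [-3.139, -0.121, -0.001]
force: [-1.4, 0.4, 5.4]
width: 0.651
gripper_force: 25.0
```

The blue cast is gripped. I'll lift, turn 9.1° clockwise to the stage's yaw, and carry it to a point 25 mm short of the bar.

```bash
python3 -m handwheel '[[0,0,-0.5,0,0,0],[0,0,-1,0,0,0.57],[0,0,-1,0,0,0.57],[0,0,-1,0,0,0.57],[0,0,-0.5,0,0,0.57],[-0.13,0.5,0,0,0,0],[-0.13,0.95,0,0,0,0],[-0.13,0.95,0,0,0,0]]'
python3 -m handwheel '[[-0.13,0.95,0,0,0,0],[-0.13,0.95,0,0,0,0],[-0.13,0.95,0,0,0,0],[-0.13,0.95,0,0,0,0],[-0.13,0.95,0,0,0,0],[-0.13,0.95,0,0,0,0],[-0.13,0.95,0,0,0,0],[-0.13,0.95,0,0,0,0]]'
python3 -m handwheel '[[0,0.45,0,0,0,0],[0,0,0,0,0,0],[0,0,0,0,0,0],[0,0,0,0,0,0]]'
python3 b.py w6.png; python3 -c "
import cv2
w=cv2.imread('pics/w6.png')
cv2.imwrite('pics/c6.png',cv2.resize(w[80:300,190:470],(763,600),interpolation=cv2.INTER_CUBIC))"
```

```text
clock: 17.62
position: [0.5774, 0.0572, 0.0982]
ee_rot: [3.139, -0.124, -0.002]
force: [0.8, -0.1, -1.9]
width: 0.653
gripper_force: 25.0
clock: 18.28
position: [0.5435, -0.0936, 0.0978]
ee_rot: [3.139, -0.127, -0.003]
force: [0.9, -0.2, -2.3]
width: 0.654
gripper_force: 25.0
clock: 18.62
position: [0.5446, -0.0994, 0.0985]
ee_rot: [-3.138, 0.126, 0.0]
force: [0.3, 0.4, -2.2]
width: 0.651
gripper_force: 25.0
337.9519379363721 [ 0.619 -0.106  0.257] [[-0.08, -0.96, -0.28], [-1.0, 0.08, 0.02], [0.0, 0.28, -0.96]]
cast_yellow [(0.89, [639.0, 203.2], [0.5276, -0.3578])]
yellow_heel [(0.51, [639.0, 200.9], [0.5318, -0.3512])]
stop_face [(0.91, [320.9, 130.9], [0.6024, -0.1031]), (0.74, [324.4, 262.4], [0.5029, -0.0977])]
stage [(0.91, [318.7, 199.4], [0.548, -0.0968]), (0.25, [325.5, 259.5], [0.4957, -0.0982])]
cast_blue [(0.88, [321.7, 260.1], [0.5012, -0.0955])]
blue_heel [(0.68, [320.9, 200.0], [0.5524, -0.099]), (0.59, [319.8, 201.5], [0.5513, -0.0981])]
tray_yellow []
```

View pics/c6.png

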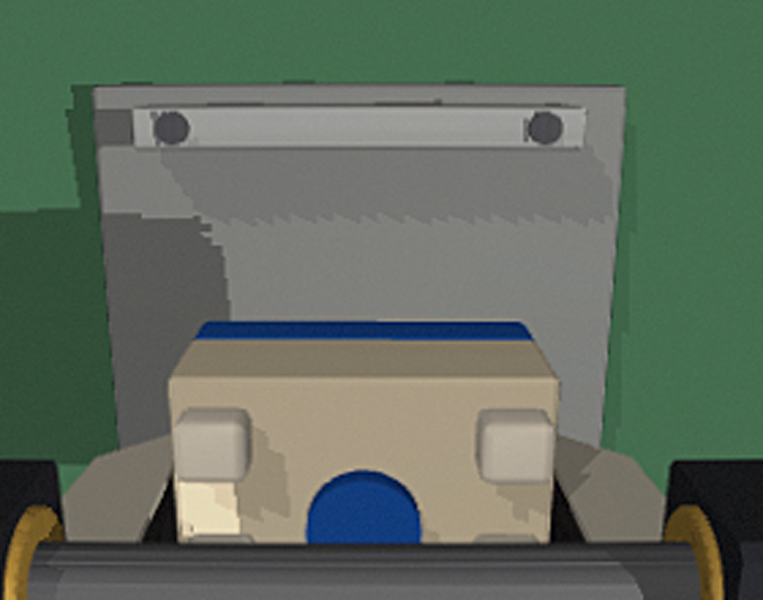

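The heel edge (y=322) and the bar edge (y=147) are parallel in the crop. The cast centre (364) lines up with the bar centre (359). I'll lower to about 1 mm above the plate and approach.

```bash
python3 -m handwheel '[[0,0,0.8,0,0,0],[0,0,1,0,0,0],[0,0,1,0,0,0],[0,0,0.8,0,0,0],[0,0,0.3,0,0,0],[0.4,0,0,0,0,0],[0.4,0,0,0,0,0],[0,0,0,0,0,0]]'
python3 -m handwheel '[[0.1,0,0,0,0,0],[0.1,0,0,0,0,0],[0,0,0,0,0,0]]'
```

```text
clock: 19.68
position: [0.5632, -0.1022, 0.0216]
ee_rot: [-3.139, 0.129, -0.005]
force: [1.2, -0.2, -1.9]
width: 0.653
gripper_force: 25.0
clock: 19.93
position: [0.5649, -0.1025, 0.0211]
ee_rot: [3.139, -0.129, 0.001]
force: [0.4, -0.6, -3.2]
width: 0.649
gripper_force: 25.0
```

```bash
python3 -m handwheel '[[0.1,0,0,0,0,0],[0,0,0,0,0,0]]' | grep -E 'pos|force:'; python3 -m handwheel '[[0.1,0,0,0,0,0],[0,0,0,0,0,0]]'| grep -E 'pos|force:'; python3 -m handwheel '[[0.05,0,0.05,0,0,0],[0,0,0,0,0,0]]'| grep -E 'pos|force:'
```

```text
position: [0.5667, -0.1027, 0.0209]
force: [-0.5, 0.5, -2.6]
gripper_force: 25.0
position: [0.5687, -0.1028, 0.0208]
force: [0.1, 0.5, -1.6]
gripper_force: 25.0
position: [0.5695, -0.1029, 0.0196]
force: [-0.6, -0.0, -2.5]
gripper_force: 25.0
```

```bash
python3 -m handwheel '[[0.08,0,0,0,0,0],[0,0,0,0,0,0]]' | grep -E 'pos|^force:'; python3 -m handwheel '[[0.08,0,0,0,0,0],[0,0,0,0,0,0]]'| grep -E 'pos|^force:'
```

```text
position: [0.5707, -0.103, 0.0195]
force: [-1.7, 0.8, -1.2]
position: [0.5707, -0.1031, 0.0193]
force: [-5.4, -0.1, 1.0]
```

The force of -5.4 N and the stalled x show the heel is against the bar. I'll lower the last bit and release.

```bash
python3 -m handwheel '[[0,0,0.04,0,0,0],[0,0,0,0,0,0]]' | grep -E 'pos|^force:'; python3 -m handwheel '[[0,0,0.03,0,0,0],[0,0,0,0,0,0]]'| grep -E 'pos|^force:'
```

```text
position: [0.5707, -0.1031, 0.0186]
force: [-5.6, 0.4, 0.9]
position: [0.5707, -0.1031, 0.0185]
force: [-9.7, 0.9, 8.3]
```

```bash
python3 -m handwheel '[[0,0,0,0,0,0],[0,0,0,0,0,0],[0,0,0,0,0,0],[0,0,0,0,0,0],[0,0,0,0,0,0],[0,0,0,0,0,0]]' 0.9
python3 -m handwheel '[[0,0,-0.3,0,0,0],[0,0,-0.8,0,0,0],[0,0,-1,0,0,0],[0,0,-1,0,0,0],[0,0,-1,0,0,0],[0,0,-1,0,0,0],[0,0,-1,0,0,0],[0,0,0,0,0,0]]'
python3 b.py w7.png; python3 -c "
import cv2
w=cv2.imread('pics/w7.png')
cv2.imwrite('pics/c7.png',cv2.resize(w[80:260,210:450],(800,600),interpolation=cv2.INTER_CUBIC))"
```

```text
clock: 21.6
position: [0.5728, -0.1032, 0.0183]
ee_rot: [3.139, -0.129, 0.0]
force: [-0.2, -0.3, -0.3]
width: 0.893
gripper_force: 0.0
clock: 22.27
position: [0.5749, -0.1033, 0.1448]
ee_rot: [3.138, -0.129, 0.01]
force: [0.4, 0.0, -0.2]
width: 0.898
gripper_force: 0.0
337.9519379363721 [ 0.649 -0.11   0.304] [[-0.08, -0.96, -0.27], [-1.0, 0.08, 0.02], [0.0, 0.27, -0.96]]
cast_yellow [(0.76, [592.0, 217.5], [0.5307, -0.3596])]
yellow_heel [(0.97, [594.9, 185.6], [0.5641, -0.3529])]
stop_face [(0.65, [318.0, 164.0], [0.6029, -0.1019])]
stage [(0.44, [323.1, 163.0], [0.6002, -0.106])]
cast_blue [(0.69, [323.5, 204.0], [0.5651, -0.1036]), (0.63, [16.6, 63.2], [0.7141, 0.153])]
blue_heel [(0.83, [323.6, 166.6], [0.6, -0.1064])]
tray_yellow [(0.29, [589.5, 219.2], [0.5243, -0.3674])]
```

View pics/c7.png

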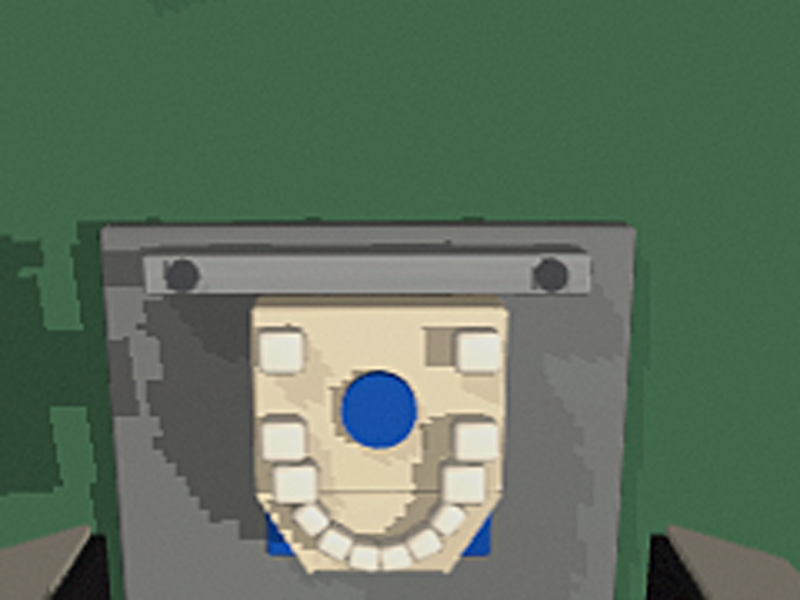

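The blue cast stands square with its heel at the bar (y≈295) and is within about 3 mm of the bar's middle. The fingers are well clear. The yellow cast still shows in its tray, so I'll hand in.

```bash
python3 -c "
from cell import *
print(sign_off())"
```

```text
the job is handed in; nothing more can be done
None
```

The job is handed in with no verdict returned: the yellow cast stands in the large yellow tray, and the blue cast stands on the stage, heel square against the stop bar and about 3 mm off its middle.

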